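# Clamp the lath and snap the tube clips shut

## Task

Wind the crank of the screw clamp clockwise until its pad grips the lath firmly, and only then swing the three clip straps over their tubes and press each one down until its catch snaps and holds it fully shut. Leave every tube lying in its saddle, don't shift the lath, and leave the jar, cup, mallet and tube bundle where they are.

Things in the scene. Friction and masses are not known exactly. Their poses are not given: they have to be found in the camera images.
- jig: plywood board fixed on the bench, 200 (x) by 500 (y) by 18 mm, with a grey screw hold-down clamp bolted at its +y end. Origin on the bench on its long centre line, 20 mm to -y of its middle, y along it. The clamp's post (28 mm square) stands past the lath's +y end; its arm and boss (34 mm across) reach over the lath, 52 to 84 mm above the lath's top. Screw axis vertical, at x 0, y +176 mm.
- lath: loose wooden lath, 45 x 415 x 22 mm, flat on the board, its +y end under the clamp pad. Origin at the centre of its underside, y along it to the clamp, z up. Carries three grey plastic tube clips with centres at y -146, -38, +70 mm. A clip's base reaches from -35 to +63 mm of its centre, 30 mm wide; its saddle holds the tube's axis at 0, 28 mm above the lath's top (50 mm above the origin).
- pad: round rubber-faced clamp pad at the foot of the screw, 30 mm across, 8 mm thick. Origin at the centre of its lower face, on the screw axis; it hangs 4 to 9 mm above the lath at the start. It squeezes springily, about 12 N per mm of screw travel after it touches.
- crank (a joint): turn of the clamp's crank in rad, clockwise from above is positive and lowers screw, crank and pad 6 mm a turn (0.955 mm per rad). Starts between 4 and 8; the pad meets the lath at about 12.6; at 16.8 the hub seats on the boss and it stops, the crank then pointing along the board's +y, away from the clips. Stiff (about 1.5 N at the handle), stays where left.
- crank_grip (a point): middle of the crank's upright wooden handle, a freely revolving cylinder 18 mm across and 42 mm tall on a flat arm, 50 mm from the screw axis. The arm's top is 23 mm below this point, the handle's top 18 mm above. It goes round with the crank and sinks with the screw.
- strap1 (a joint): opening angle in rad of the strap of clip 1, farthest from the clamp: 0 shut, growing as it swings up and over towards the lath's -y end (start 1.0 to 1.7, limit 1.9). It stays where left. At about 0.16 its barb, under the tab, meets the springy catch (53 mm along +y from the clip's centre); about 8 N down on the tab (more if fast) takes it past, and it snaps to below 0.03 and is held.
- strap1_hinge (a point): centre of strap 1's hinge pin, which lies along lath x, 28 mm to -y of the clip's centre, 34 mm above the lath's top. The strap, 26 mm wide, is an arch of 26 mm outer radius over the tube, then a flat thumb tab from 50 to 88 mm from the hinge, 4 mm thick, its outer (top when shut) face 4 mm above the hinge when shut.
- strap1_tab (a point): point on the outer face of strap 1's thumb tab, mid-width, 70 mm from the hinge: the place to press. It moves with the strap.
- tube1: rolled card tube, white paper with a brown band, 40 mm across, 180 mm long, lying loose across the lath in the saddle of clip 1. Origin at its middle, on its axis; x along the tube.
- strap2 (a joint): opening angle in rad of the strap of clip 2, in the middle: 0 shut, growing as it swings up and over towards the lath's -y end (start 1.0 to 1.7, limit 1.9). It stays where left. At about 0.16 its barb, under the tab, meets the springy catch (53 mm along +y from the clip's centre); about 8 N down on the tab (more if fast) takes it past, and it snaps to below 0.03 and is held.
- strap2_hinge (a point): centre of strap 2's hinge pin, which lies along lath x, 28 mm to -y of the clip's centre, 34 mm above the lath's top. The strap, 26 mm wide, is an arch of 26 mm outer radius over the tube, then a flat thumb tab from 50 to 88 mm from the hinge, 4 mm thick, its outer (top when shut) face 4 mm above the hinge when shut.
- strap2_tab (a point): point on the outer face of strap 2's thumb tab, mid-width, 70 mm from the hinge: the place to press. It moves with the strap.
- tube2: rolled card tube, white paper with a brown band, 40 mm across, 180 mm long, lying loose across the lath in the saddle of clip 2. Origin at its middle, on its axis; x along the tube.
- strap3 (a joint): opening angle in rad of the strap of clip 3, nearest the clamp: 0 shut, growing as it swings up and over towards the lath's -y end (start 1.0 to 1.7, limit 1.9). It stays where left. At about 0.16 its barb, under the tab, meets the springy catch (53 mm along +y from the clip's centre); about 8 N down on the tab (more if fast) takes it past, and it snaps to below 0.03 and is held.
- strap3_hinge (a point): centre of strap 3's hinge pin, which lies along lath x, 28 mm to -y of the clip's centre, 34 mm above the lath's top. The strap, 26 mm wide, is an arch of 26 mm outer radius over the tube, then a flat thumb tab from 50 to 88 mm from the hinge, 4 mm thick, its outer (top when shut) face 4 mm above the hinge when shut.
- strap3_tab (a point): point on the outer face of strap 3's thumb tab, mid-width, 70 mm from the hinge: the place to press. It moves with the strap.
- tube3: rolled card tube, white paper with a brown band, 40 mm across, 180 mm long, lying loose across the lath in the saddle of clip 3. Origin at its middle, on its axis; x along the tube.
- jar: bystander: glass paste jar with a steel lid, 72 mm across, 115 mm tall. Origin at the centre of its underside.
- cup: bystander: clear plastic cup, 80 mm across, 100 mm tall. Origin at the centre of its underside.
- mallet: bystander: wooden mallet lying down, 280 mm long along its y axis, head 100 x 60 x 60 mm at its +y end. Origin at the centre of its underside.
- bundle: bystander: bundle of three spare tubes banded together in a pyramid, 200 mm long along its x axis, 82 mm wide, 76 mm high. Origin at the centre of its underside.
Things that resemble listed ones, but are neither listed nor needed, are in the scene too. What is shaped like the tube3 but purple is not meant.

How it is judged:
On the way, in this order (a step that is already met when the one before it is completed fails the run):
1. the pad grips the lath (over 8 N) while all three straps are still open (contact force between pad and lath above 8 N and value of joint each of strap1, strap2, strap3 above 0.2 rad), for 0.2 s.
2. all three straps snapped shut (value of joint each of strap1, strap2, strap3 below 0.04 rad), for 0.2 s.
At the end, for the whole second after the job is handed in: All three straps shut (below 0.04 rad) and held by their catches, the pad still pressing on the lath with over 8 N, the lath within 15 mm of where it lay, every tube in its saddle (axis within 6 mm of its seat, middle within 50 mm of the lath's centre line), all at rest (all of step 2 and contact force between pad and lath above 8 N and y of tube1 in the frame of lath between -0.152 and -0.14 m and z of tube1 in the frame of lath between 0.044 and 0.056 m and x of tube1 in the frame of lath between -0.05 and 0.05 m and y of tube2 in the frame of lath between -0.044 and -0.032 m and z of tube2 in the frame of lath between 0.044 and 0.056 m and x of tube2 in the frame of lath between -0.05 and 0.05 m and y of tube3 in the frame of lath between 0.064 and 0.076 m and z of tube3 in the frame of lath between 0.044 and 0.056 m and x of tube3 in the frame of lath between -0.05 and 0.05 m and linear speed of lath below 0.02 m/s and velocity of joint each of strap1, strap2, strap3 below 0.1 rad/s and distance of lath from where it was at the start of the episode below 0.015 m); the robot touches nothing.
It fails at once if a bystander is shifted by more than 40 mm (distance of any of jar, cup, mallet, bundle from where it was at the start of the episode above 0.04 m).
It also fails if it takes over 69 s, if anything falls off the work surface, if the arm or the gripper's body presses on something with over 40 N, if the wrist force passes 120 N, or if a joint passes its speed limit or range.

## Robot

A 6-joint arm with a two-finger parallel gripper is mounted at the origin on the work surface. World frame = base frame: x ahead of the robot, y to its left, z up, the work surface at z = 0. Lengths are in m, angles in rad, forces in N, time in s.
With the tool pointing down it reaches from about 0.275 to 1 m from the base axis. Payload 8.4 kg.
Tool frame: the origin (TCP) lies at the very end of the fingers, on their centre line; the grasp point (between the pads) lies 19 mm behind it; z points along the fingers, y is the line along which they close (so a half turn about z gives the same grasp; the last joint's range is limited). The gripper opens to 85 mm and grips with 20 to 120 N. Pads are 22 mm wide; open, the fingers measure 114 mm over their backs; the gripper's body (76 mm by 85 mm) begins 54 mm behind the grasp point. The pads swing forward as they close: fully open they stand 13 mm farther back than shut.
Start: joints at [1.12, 0.353, 1.633, -0, 1.155, -0.002], TCP at [0.271, 0.563, 0.231] pointing down, gripper open.
Joint ranges: [-2.63, 2.63], [-0.92, 2.1], [0.06, 2.66], [-1.3, 4.44], [0, 2.69], [-3.02, 3.02]. Speed limits (rad/s): [2.22, 2.22, 2.79, 3.14, 3.14, 3.14].

## Interface

Orientations are given as a unit quaternion [w, x, y, z].
In Python, from cell import robot gives the robot as it stands.
- The arm moves only by the shell command python3 -m crank 'ROWS' [FORCE]. ROWS is JSON, a list of rows, each an object with "grip": the opening, from 0 (shut) to 1 (fully open); "xyz": the shift along the world's x, y, z in mm, a list of three; "yaw": the turn about the world's z in rad. A call has 1 to 8 rows; each row is the pose to reach, as a shift and turn from the pose commanded when the call began; what a row does not reach only later rows make up. A row lasts 1/12 s, in which the tool goes at most 41.7 mm and 7.16 degrees, less where a joint would pass 70% of its speed; a pose out of reach is approached as far as the arm can. A call with a gripper value outside its range is refused whole. The fingers move at their own pace and stop on an object; FORCE is the grip in N (left out, the last holds). Time passes only in rows, so rows that repeat a pose let the fingers close. It gives the time, the measured TCP pose, the force, the opening and the grip force at its end, in the units of the state.
- robot.sense(): the state, without advancing time (a new reading comes with each control period).
- robot.camera(name): name is "scene" or "top"; returns a dict with "image" (420x560x3 uint8, red, green, blue), "intrinsics" (3x3 intrinsics, pixels), "cam_to_world" (4x4, takes a point from camera to world coordinates). Camera axes: x right, y up, looking along -z (the intrinsics and any distortion apply to the point x, -y, -z); pixel columns grow to the right and rows downward; lengths in m; the calibration is good to about 2 mm. A picture is of the moment at which its call begins. There is no depth.
- robot.hand_in(): hands the job in; it is judged then, once.
The state is a dict: "clock": time; "joint_pos": joint angles; "joint_vel": joint speeds; "joint_efforts": joint torques, N m; "tcp_pos": TCP position; "tool_rot": TCP orientation; "contact_force": force on the tool from outside, world axes, zero at the start; "torque": the same for the moment, N m; "grip_width": finger opening in m; "finger_force": force on a finger pad.
Only numpy, scipy, OpenCV 4.12 (cv2) and the standard library are available. Lean on these libraries where they do the work, as an engineer would, in place of code of your own. Each camera call takes 0.05 s, during which the arm holds its last target. There are 200 camera calls.

## Working session

There is one attempt and no reset: what is moved stays moved. The work goes in short steps, Python scripts to look and compute and a shell command to move; the robot and the scene stay as the last step left them, time stands still between calls to the robot, and variables do not carry over. Pictures are saved under pics/ and viewed, at most 10 in all, crops included, and the job is handed in when it is done.

```bash
mkdir -p pics; ls; python3 - <<'E'
from cell import robot
import cv2, numpy as np
for n in("scene","top"):
    c=robot.camera(n); cv2.imwrite(f"pics/{n}0.png",c["image"][:,:,::-1])
    print(n,np.round(c["intrinsics"],1).tolist(),np.round(c["cam_to_world"],3).tolist(), [k for k in c])
s=robot.sense();print(s)
E
```

```text
pics
scene [[512.8, 0.0, 281.0], [0.0, 512.8, 215.1], [0.0, 0.0, 1.0]] [[0.707, -0.549, 0.445, 1.075], [0.707, 0.565, -0.426, -0.548], [-0.017, 0.616, 0.787, 1.147], [0.0, 0.0, 0.0, 1.0]] ['image', 'intrinsics', 'cam_to_world']
top [[428.9, 0.0, 283.2], [0.0, 428.9, 211.4], [0.0, 0.0, 1.0]] [[0.117, 0.971, -0.208, 0.295], [-0.993, 0.116, -0.018, -0.029], [0.006, 0.208, 0.978, 1.214], [0.0, 0.0, 0.0, 1.0]] ['image', 'intrinsics', 'cam_to_world']
{'clock': 0.1, 'joint_pos': array([ 1.11955965e+00,  3.53593020e-01,  1.63405054e+00, -5.14521178e-06,
        1.15516789e+00, -2.38558902e-03]), 'joint_vel': array([-0.00043269,  0.0004195 , -0.0004845 ,  0.00105677,  0.00094621,
        0.00068908]), 'joint_efforts': array([-1.45939766e-04, -6.06364346e+01, -3.42813027e+01, -8.99978750e-05,
        4.05344297e-03, -1.45201142e-05]), 'tcp_pos': array([0.27102044, 0.56272399, 0.23063186]), 'tool_rot': array([-1.34743871e-04,  2.22545296e-01,  9.74922161e-01, -5.94320889e-04]), 'contact_force': array([-0.5139081 ,  0.75674476,  0.38550836]), 'torque': array([-0.00169553, -0.02906115, -0.03964684]), 'finger_force': 0.0, 'grip_width': 0.08549449120140244}
```

View pics/scene0.png

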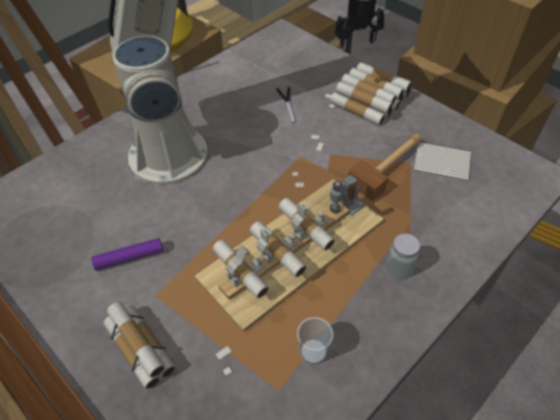

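View pics/top0.png

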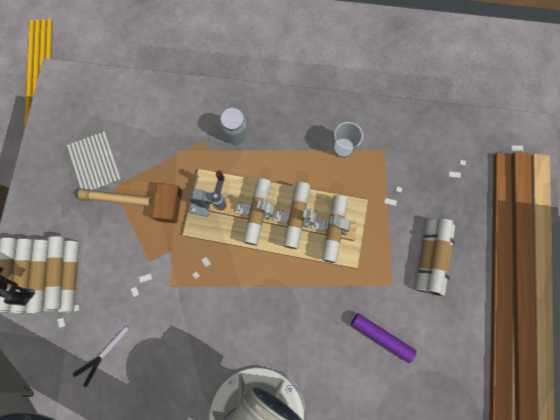

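The scene shows the board with the clamp at about (345,195), and three white tubes with brown bands at (240,268), (278,248), (306,224). The top view has the clamp at (212,200) and tubes at (335,228), (297,215), (258,211). The purple tube (385,338) and the stack at left (30,275) are decoys. I'll enlarge the jig next.

```bash
python3 - <<'E'
import cv2, numpy as np
a=cv2.imread("pics/top0.png")[160:275,175:375]; b=cv2.imread("pics/scene0.png")[170:330,190:390]
cv2.imwrite("pics/ct.png",cv2.resize(a,None,fx=4,fy=4,interpolation=cv2.INTER_CUBIC))
b=b[:150]
cv2.imwrite("pics/cs.png",cv2.resize(b,None,fx=4,fy=4,interpolation=cv2.INTER_CUBIC))
E
```

```text
(no output)
```

View pics/ct.png

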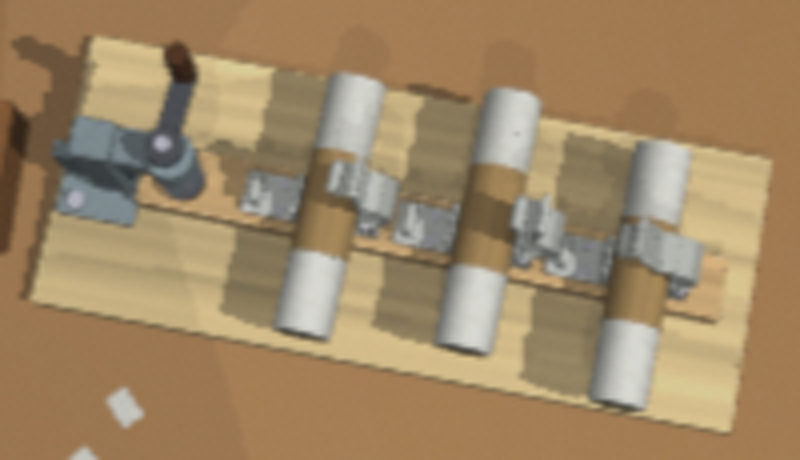

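View pics/cs.png

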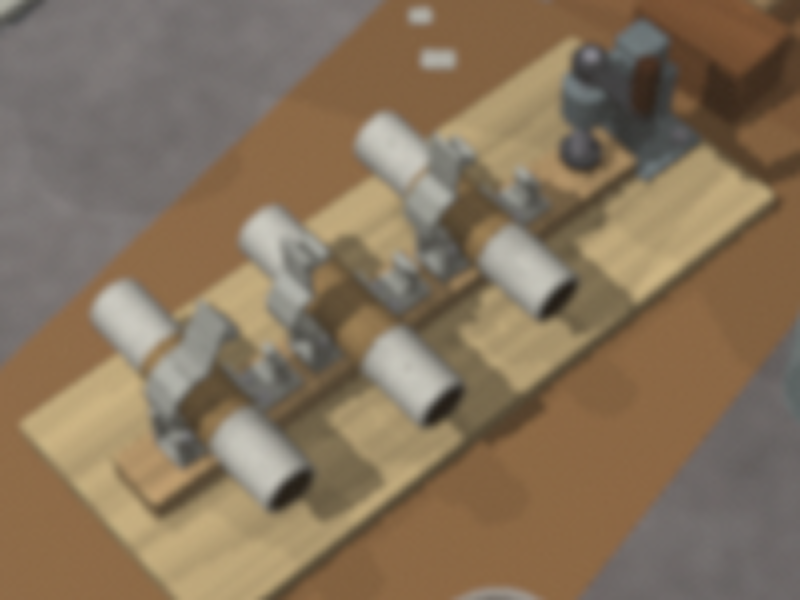

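```bash
cat > geo.py <<'E'
import numpy as np, cv2
from scipy.optimize import least_squares
from cell import robot
K={"scene":np.array([[512.8,0,281.0],[0,512.8,215.1],[0,0,1]]),"top":np.array([[428.9,0,283.2],[0,428.9,211.4],[0,0,1]])}
def cams(): return {n:robot.camera(n) for n in("scene","top")}
def proj(c,p):
    T=np.linalg.inv(c["cam_to_world"]);q=T[:3,:3]@np.asarray(p,float)+T[:3,3]
    u=c["intrinsics"]@np.array([q[0],-q[1],-q[2]]);return u[:2]/u[2]
def toW(P,l):  # P=(x,y,yaw) 
    c,s=np.cos(P[2]),np.sin(P[2]);return np.array([P[0]+c*l[0]-s*l[1],P[1]+s*l[0]+c*l[1],l[2]])
E
python3 - <<'E'
from geo import *
C=cams()
ct=lambda u,v:np.array([u/4+175-.375,v/4+160-.375]); cs=lambda u,v:np.array([u/4+190-.375,v/4+170-.375])
z=.018
B=[("top",(.1,.27,z),ct(92,38)),("top",(.1,-.23,z),ct(772,158)),("top",(-.1,-.23,z),ct(732,432)),("top",(-.1,.27,z),ct(30,302)),
("scene",(-.1,-.23,z),cs(22,425)),("scene",(-.1,.27,z),cs(575,38)),("scene",(.1,.27,z),cs(778,198))]
f=lambda P:np.concatenate([proj(C[n],toW(P,l))-p for n,l,p in B])
r=least_squares(f,[.5,0,-.1]);J=r.x;print("jig",J.round(4),r.fun.reshape(-1,2).round(1).tolist())
zt=.04
L=[("top",(.0225,-.2075,zt),ct(727,255)),("top",(-.0225,-.2075,zt),ct(717,322)),("scene",(-.0225,-.2075,zt),cs(115,460)),("scene",(.0225,-.2075,zt),cs(155,503))]
# tubes: ends axis centre
for k,(y,e) in enumerate([(-.146,[("top",.09,ct(664,148)),("top",-.09,ct(618,400)),("scene",-.09,cs(112,308)),("scene",.09,cs(288,486))]),
 (-.038,[("top",.09,ct(512,97)),("top",-.09,ct(465,345)),("scene",-.09,cs(258,232)),("scene",.09,cs(440,402))]),
 (.07,[("top",.09,ct(357,82)),("top",-.09,ct(303,330)),("scene",-.09,cs(374,137)),("scene",.09,cs(555,292))])]):
    f=lambda P:np.concatenate([proj(C[n],toW(P,(x,0,.068)))-p for n,x,p in e])
    t=least_squares(f,J);print("tube",k+1,t.x.round(4),t.fun.round(1).tolist(), "exp",toW(J,(0,y,0)).round(4))
f=lambda P:np.concatenate([proj(C[n],toW(P,l))-p for n,l,p in L])
r=least_squares(f,J);P=r.x;print("lath(end only)",P.round(4),r.fun.round(1).tolist())
print("screw",toW(J,(0,.176,0)).round(4))
# crank handle: triangulate
def tri(a,b):
    g=lambda p:np.r_[proj(C["top"],p)-a,proj(C["scene"],p)-b]
    s=least_squares(g,[.5,.1,.1]);return s.x.round(4),s.fun.round(1).tolist()
print("handle mid",tri(ct(182,62),cs(647,85)),"screwtop",tri(ct(162,143),cs(592,57)))
for k,y in enumerate((-.146,-.038,.07)):
    for a in np.arange(.9,1.8,.1):
        def pt(d,h): return (0,y-.028+d*np.cos(a)-h*np.sin(a),.04+.034+d*np.sin(a)+h*np.cos(a))
        q=toW(J,pt(.088,.002)); q2=toW(J,pt(.05,.002))
        iv=lambda n,p:((proj(C[n],p)-([175,160] if n=="top" else [190,170])+.375)*4).round().astype(int).tolist()
        print(k+1,round(a,1),"top",iv("top",q),iv("top",q2),"scene",iv("scene",q),iv("scene",q2))
E
```

```text
jig [ 0.5306 -0.0077 -0.0666] [[0.3, -1.3], [0.2, -0.5], [-0.1, -0.3], [-0.1, -0.5], [-0.8, -0.5], [-0.6, -0.7], [-0.3, -0.9]]
tube 1 [ 0.5088 -0.1531 -0.0755] [-0.0, -0.1, 0.4, 1.2, 0.2, -0.9, 0.8, 1.2] exp [ 0.5209 -0.1534  0.    ]
tube 2 [ 0.5327 -0.0466 -0.0702] [0.3, -0.1, 0.2, 1.4, 0.3, -0.4, 1.0, 0.8] exp [ 0.5281 -0.0456  0.    ]
tube 3 [ 0.53    0.063  -0.0738] [-0.2, 0.1, -0.0, 1.4, 0.0, -0.5, 1.0, 1.5] exp [0.5352 0.0621 0.    ]
lath(end only) [ 0.5258 -0.0055 -0.069 ] [0.1, 0.2, 0.2, -0.8, -0.6, -0.9, 0.4, 0.3]
screw [0.5423 0.1679 0.    ]
handle mid (array([0.5924, 0.1611, 0.1667]), [-0.2, -0.2, -0.2, 0.1]) screwtop (array([0.5424, 0.1688, 0.1479]), [-0.0, -0.0, -0.0, 0.0])
1 0.9 top [620, 228] [651, 244] scene [235, 314] [208, 364]
1 1.0 top [633, 229] [658, 244] scene [225, 316] [202, 365]
1 1.1 top [645, 230] [665, 244] scene [214, 319] [196, 367]
1 1.2 top [659, 231] [672, 245] scene [203, 324] [190, 370]
1 1.3 top [673, 232] [680, 246] scene [191, 329] [183, 373]
1 1.4 top [687, 234] [688, 247] scene [179, 336] [176, 377]
1 1.5 top [701, 237] [695, 249] scene [167, 
[... 515 characters left out ...]
] [531, 219] scene [310, 243] [309, 282]
2 1.6 top [544, 208] [539, 220] scene [299, 250] [303, 286]
2 1.7 top [558, 211] [546, 221] scene [288, 259] [297, 291]
3 0.9 top [288, 167] [326, 184] scene [500, 126] [472, 174]
3 1.0 top [298, 168] [332, 184] scene [492, 127] [467, 175]
3 1.1 top [310, 168] [339, 185] scene [483, 129] [462, 177]
3 1.2 top [322, 169] [346, 185] scene [474, 132] [457, 179]
3 1.3 top [335, 171] [353, 186] scene [464, 136] [451, 181]
3 1.4 top [348, 173] [360, 187] scene [454, 142] [446, 185]
3 1.5 top [362, 175] [368, 189] scene [444, 148] [440, 188]
3 1.6 top [375, 177] [375, 190] scene [433, 156] [434, 193]
3 1.7 top [389, 180] [383, 192] scene [423, 164] [428, 197]
```

Candidates: the jig's three white-and-brown tubes at top (335,228), (297,215), (258,211) versus the purple tube at (385,338) and the spare tubes at left. The jig's tubes are the ones meant, since they lie in clips, and the crops confirm it. The crank handle is the brown cylinder at top crop (182,62), and the crank reads about 5.9 rad. The straps read roughly 1.1, 1.6 and 1.4 rad. Next I move above the handle.

```bash
python3 -m crank '[{"grip":0.4,"xyz":[40,-50,0],"yaw":-0.12},{"grip":0.4,"xyz":[64,-80,0],"yaw":-0.24},{"grip":0.4,"xyz":[88,-110,0],"yaw":-0.36},{"grip":0.4,"xyz":[112,-140,0],"yaw":-0.48},{"grip":0.4,"xyz":[136,-170,0],"yaw":-0.6},{"grip":0.4,"xyz":[160,-200,0],"yaw":-0.7},{"grip":0.4,"xyz":[160,-200,0],"yaw":-0.7},{"grip":0.4,"xyz":[160,-200,0],"yaw":-0.7}]' 30
python3 -m crank '[{"grip":0.4,"xyz":[25,-32,0],"yaw":-0.1},{"grip":0.4,"xyz":[50,-64,0],"yaw":-0.2},{"grip":0.4,"xyz":[75,-94,0],"yaw":-0.3},{"grip":0.4,"xyz":[100,-126,0],"yaw":-0.4},{"grip":0.4,"xyz":[125,-157,0],"yaw":-0.49},{"grip":0.4,"xyz":[161,-202,0],"yaw":-0.49},{"grip":0.4,"xyz":[161,-202,0],"yaw":-0.49},{"grip":0.4,"xyz":[161,-202,0],"yaw":-0.49}]'
```

```text
clock: 0.87
tcp_pos: [0.4326, 0.361, 0.2313]
tool_rot: [0.0, 0.545, 0.839, -0.0]
contact_force: [-0.1, 0.4, -0.6]
grip_width: 0.0343
finger_force: 0.0
clock: 1.53
tcp_pos: [0.5939, 0.1596, 0.231]
tool_rot: [0.0, 0.731, 0.682, 0.0]
contact_force: [0.2, -0.2, -0.7]
grip_width: 0.0344
finger_force: 0.0
```

```bash
python3 -m crank '[{"grip":0.4,"xyz":[-1,1,-25],"yaw":0},{"grip":0.4,"xyz":[-1,1,-45],"yaw":0},{"grip":0.4,"xyz":[-1,1,-60],"yaw":0},{"grip":0.4,"xyz":[-1,1,-74],"yaw":0},{"grip":0.4,"xyz":[-1,1,-74],"yaw":0},{"grip":0.4,"xyz":[-1,1,-74],"yaw":0}]'
python3 - <<'E'
from geo import *
C=cams();o=[]
for n,p in(("scene",(.592,.161,.16)),("top",(.592,.161,.16))):
    u,v=proj(C[n],p).astype(int);a=C[n]["image"][v-40:v+40,u-50:u+50,::-1];o.append(cv2.resize(a,(400,320),interpolation=cv2.INTER_CUBIC))
cv2.imwrite("pics/h.png",np.hstack(o))
E
```

```text
clock: 2.03
tcp_pos: [0.59, 0.1637, 0.1568]
tool_rot: [-0.001, 0.73, 0.683, -0.001]
contact_force: [0.3, -1.1, 0.3]
grip_width: 0.0343
finger_force: 0.0
```

View pics/h.png

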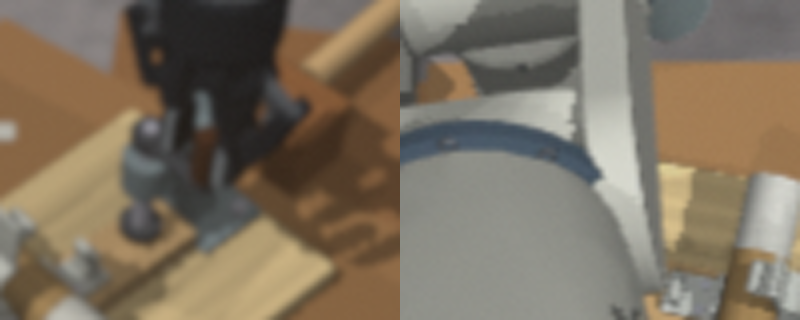

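The left crop shows the brown handle at (205,155), between the two fingers. Closing now.

```bash
python3 -m crank '[{"grip":0,"xyz":[0,0,0],"yaw":0},{"grip":0,"xyz":[0,0,0],"yaw":0},{"grip":0,"xyz":[0,0,0],"yaw":0},{"grip":0,"xyz":[0,0,0],"yaw":0},{"grip":0,"xyz":[0,0,0],"yaw":0}]' 30
python3 - <<'E'
import numpy as np
a0=np.arctan2(.161-.1679,.0495)
for c in range(5):
    b=a0-2.2*c
    print([[round(50*(np.cos(b-.275*k)-np.cos(b)),1),round(50*(np.sin(b-.275*k)-np.sin(b)),1),round(-.955*.275*k,1)] for k in range(1,9)])
E
```

```text
clock: 2.55
tcp_pos: [0.5921, 0.1624, 0.1585]
tool_rot: [0.0, 0.731, 0.683, 0.001]
contact_force: [-0.2, 0.0, 7.3]
grip_width: 0.0167
finger_force: 29.9
[[np.float64(-3.7), np.float64(-13.2), -0.3], [np.float64(-10.9), np.float64(-24.9), -0.5], [np.float64(-21.0), np.float64(-34.2), -0.8], [np.float64(-33.2), np.float64(-40.4), -1.1], [np.float64(-46.7), np.float64(-43.0), -1.3], [np.float64(-60.3), np.float64(-41.9), -1.6], [np.float64(-73.2), np.float64(-37.1), -1.8], [np.float64(-84.2), np.float64(-29.1), -2.1]]
[[np.float64(-8.5), np.float64(10.8), -0.3], [np.float64(-13.7), np.float64(23.5), -0.5], [np.float64(-15.3), np.float64(37.1), -0.8], [np.float64(-13.1), np.float64(50.6), -1.1], [np.float64(-7.3), np.float64(63.0), -1.3], [np.float64(1.6), np.float64(73.4), -1.6], [np.float64(13.0), np.float64(81.0), -1.8], [np.float64(26.1), np.float64(85.2), -2.1]]
[[np.float64(13.7), np.float64(0.5), -0.3], [np.float64(27.0), np.float64(-2.7), -0.5], [np.float64(39.0), np.float64(-9.5), -0.8], [np.float64(48.6), np.float64(-19.2), -1.1], [np.float64(55.3), np.float64(-31.2), -1.3], [n
[... 151 characters left out ...]
, np.float64(-11.4), -0.3], [np.float64(-18.1), np.float64(-20.2), -0.5], [np.float64(-30.6), np.float64(-25.9), -0.8], [np.float64(-44.1), np.float64(-28.0), -1.1], [np.float64(-57.7), np.float64(-26.3), -1.3], [np.float64(-70.4), np.float64(-21.0), -1.6], [np.float64(-81.1), np.float64(-12.5), -1.8], [np.float64(-89.1), np.float64(-1.4), -2.1]]
[[np.float64(-4.7), np.float64(12.9), -0.3], [np.float64(-5.7), np.float64(26.6), -0.5], [np.float64(-3.0), np.float64(40.0), -0.8], [np.float64(3.3), np.float64(52.2), -1.1], [np.float64(12.7), np.float64(62.2), -1.3], [np.float64(24.4), np.float64(69.3), -1.6], [np.float64(37.6), np.float64(72.9), -1.8], [np.float64(51.3), np.float64(72.9), -2.1]]
```

```bash
python3 -m crank '[{"grip":0,"xyz":[-4,-13,1],"yaw":0},{"grip":0,"xyz":[-11,-25,1],"yaw":0},{"grip":0,"xyz":[-21,-34,1],"yaw":0},{"grip":0,"xyz":[-33,-40,0],"yaw":0},{"grip":0,"xyz":[-47,-43,0],"yaw":0},{"grip":0,"xyz":[-60,-42,0],"yaw":0},{"grip":0,"xyz":[-73,-37,0],"yaw":0},{"grip":0,"xyz":[-84,-29,0],"yaw":0}]'
```

```text
clock: 3.22
tcp_pos: [0.5071, 0.1333, 0.1568]
tool_rot: [0.0, 0.731, 0.682, 0.001]
contact_force: [10.9, 7.3, -17.6]
grip_width: 0.0166
finger_force: 29.6
```

```bash
python3 -m crank '[{"grip":0,"xyz":[-8,11,-1.5],"yaw":0},{"grip":0,"xyz":[-14,23,-2],"yaw":0},{"grip":0,"xyz":[-15,37,-2.5],"yaw":0},{"grip":0,"xyz":[-13,51,-2.5],"yaw":0},{"grip":0,"xyz":[-7,63,-3],"yaw":0},{"grip":0,"xyz":[2,73,-3],"yaw":0},{"grip":0,"xyz":[13,81,-3.5],"yaw":0},{"grip":0,"xyz":[26,85,-3.5],"yaw":0}]'
```

```text
clock: 3.88
tcp_pos: [0.5336, 0.2187, 0.1543]
tool_rot: [0.0, 0.73, 0.683, -0.0]
contact_force: [-1.9, -6.5, 5.5]
grip_width: 0.0171
finger_force: 31.8
```

```bash
python3 -m crank '[{"grip":0,"xyz":[14,0,-0.5],"yaw":0},{"grip":0,"xyz":[27,-3,-1],"yaw":0},{"grip":0,"xyz":[39,-10,-1],"yaw":0},{"grip":0,"xyz":[49,-19,-1.5],"yaw":0},{"grip":0,"xyz":[55,-31,-1.5],"yaw":0},{"grip":0,"xyz":[58,-45,-2],"yaw":0},{"grip":0,"xyz":[58,-58,-2],"yaw":0},{"grip":0,"xyz":[54,-71,-2.5],"yaw":0}]'
```

```text
clock: 4.55
tcp_pos: [0.5881, 0.1477, 0.1521]
tool_rot: [-0.0, 0.731, 0.682, 0.001]
contact_force: [-6.1, 4.4, 10.0]
grip_width: 0.0168
finger_force: 32.4
```

```bash
python3 -m crank '[{"grip":0,"xyz":[-8,-11,0],"yaw":0},{"grip":0,"xyz":[-18,-20,0],"yaw":0},{"grip":0,"xyz":[-31,-26,-0.5],"yaw":0},{"grip":0,"xyz":[-44,-28,-1],"yaw":0},{"grip":0,"xyz":[-58,-26,-1],"yaw":0},{"grip":0,"xyz":[-70,-21,-1.5],"yaw":0},{"grip":0,"xyz":[-81,-12,-1.5],"yaw":0},{"grip":0,"xyz":[-89,-1,-2],"yaw":0}]'
```

```text
clock: 5.22
tcp_pos: [0.498, 0.1462, 0.1501]
tool_rot: [0.0, 0.731, 0.682, 0.0]
contact_force: [2.5, -1.0, 9.7]
grip_width: 0.0165
finger_force: 32.3
```

```bash
python3 -m crank '[{"grip":0,"xyz":[-5,13,-0.5],"yaw":0},{"grip":0,"xyz":[-6,27,-0.5],"yaw":0},{"grip":0,"xyz":[-3,40,-1],"yaw":0},{"grip":0,"xyz":[3,52,-1],"yaw":0},{"grip":0,"xyz":[12,61,-1.5],"yaw":0},{"grip":0,"xyz":[20,66,-1.5],"yaw":0},{"grip":0,"xyz":[29,70,-1.5],"yaw":0},{"grip":0,"xyz":[38,73,-2],"yaw":0}]'
```

```text
clock: 5.88
tcp_pos: [0.5368, 0.2195, 0.1481]
tool_rot: [0.0, 0.73, 0.683, -0.0]
contact_force: [-1.4, -10.5, 14.9]
grip_width: 0.0171
finger_force: 32.8
```

```bash
python3 -m crank '[{"grip":0.4,"xyz":[0,0,0],"yaw":0},{"grip":0.4,"xyz":[0,0,0],"yaw":0},{"grip":0.4,"xyz":[0,0,0],"yaw":0},{"grip":0.4,"xyz":[0,0,20],"yaw":0},{"grip":0.4,"xyz":[0,0,50],"yaw":0},{"grip":0,"xyz":[0,0,65],"yaw":0},{"grip":0,"xyz":[0,0,65],"yaw":0},{"grip":0,"xyz":[0,0,65],"yaw":0}]'
cat > plan.py <<'E'
from geo import *
s=robot.sense()["tcp_pos"]*1000;print("tcp",s.round(1))
J=np.array([.5306,-.0077,-.0666]); dx=-.003
for k,y in((3,.07),(2,-.038),(1,-.146)):
    o=[]
    for a in (1.8,1.6,1.45,1.3,1.15,1.0,.85,.7,.55,.4,.3,.22,.15,.1,.05,0):
        r=.062+.008*max(0,1-a/1.2);n=.004+.011*np.sin(a)
        w=toW(J,(dx,y-.028+r*np.cos(a)-n*np.sin(a),.074+r*np.sin(a)+n*np.cos(a)))*1000
        o.append((a,w.round().astype(int).tolist()))
    print(k,o)
E
python3 plan.py
```

```text
clock: 6.55
tcp_pos: [0.536, 0.2193, 0.2126]
tool_rot: [0.0, 0.731, 0.683, 0.0]
contact_force: [-1.0, -1.2, -0.2]
grip_width: 0.0002
finger_force: 0.0
tcp [536.  219.3 212.6]
3 [(1.8, [529, 6, 131]), (1.6, [529, 18, 136]), (1.45, [530, 27, 137]), (1.3, [531, 37, 138]), (1.15, [531, 47, 137]), (1.0, [532, 57, 134]), (0.85, [533, 68, 130]), (0.7, [533, 77, 125]), (0.55, [534, 86, 117]), (0.4, [534, 93, 108]), (0.3, [535, 97, 101]), (0.22, [535, 100, 95]), (0.15, [535, 102, 90]), (0.1, [535, 103, 86]), (0.05, [535, 104, 82]), (0, [535, 104, 78])]
2 [(1.8, [521, -102, 131]), (1.6, [522, -90, 136]), (1.45, [523, -81, 137]), (1.3, [523, -71, 138]), (1.15, [524, -61, 137]), (1.0, [525, -50, 134]), (0.85, [525, -40, 130]), (0.7, [526, -31, 125]), (0.55, [527, -22, 117]), (0.4, [527, -15, 108]), (0.3, [527, -11, 101]), (0.22, [528, -8, 95]), (0.15, [528, -6, 90]), (0.1, [528, -5, 86]), (0.05, [528, -4, 82]), (0, [528, -4, 78])]
1 [(1.8, [514, -209, 131]), (1.6, [515, -198, 136]), (1.45, [516, -188, 137]), (1.3, [516, -179, 138]), (1.15, [517, -168, 137]), (1.0, [518, -158, 134]), (0.85, [518, -148, 130]), (0.7, [519, -138, 125]), (0.55, [519, -130, 117]), (0.4, [520, -122, 108]), (0.3, [520, -118, 101]), (0.22, [520, -116, 95]), (0.15, [521, -114, 90]), (0.1, [521, -113, 86]), (0.05, [521, -112, 82]), (0, [521, -111, 78])]
```

```bash
python3 - <<'E'
from geo import *
C=cams();im=C["scene"]["image"][165:315,190:390,::-1]
cv2.imwrite("pics/s2.png",cv2.resize(im,None,fx=4,fy=4,interpolation=cv2.INTER_CUBIC))
E
```

```text
(no output)
```

View pics/s2.png

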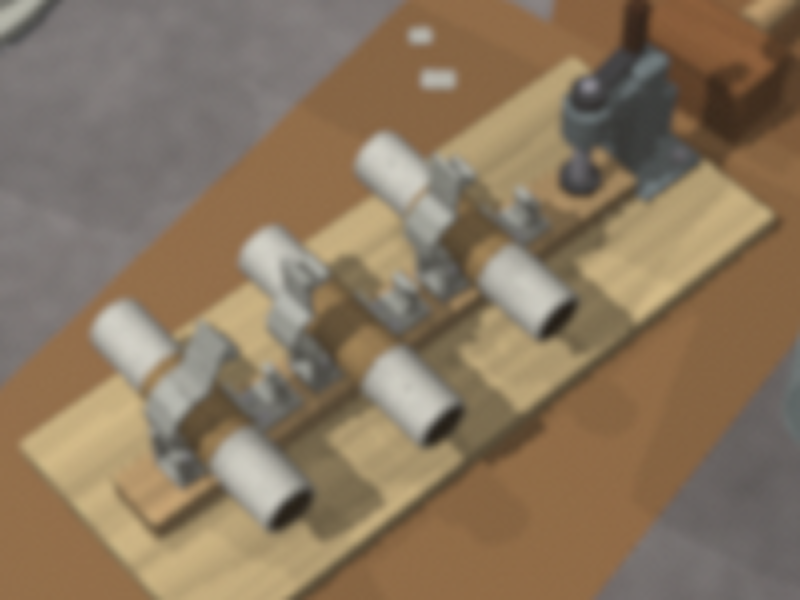

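The crank (635,35) now points along +y, the pad (580,178) sits on the lath, and the straps are still open. Next is strap 3.

```bash
python3 -m crank '[{"grip":0,"xyz":[-2,-38,0],"yaw":0},{"grip":0,"xyz":[-3,-76,0],"yaw":0},{"grip":0,"xyz":[-4,-114,0],"yaw":0},{"grip":0,"xyz":[-5,-152,0],"yaw":0},{"grip":0,"xyz":[-6,-190,0],"yaw":0},{"grip":0,"xyz":[-7,-219,0],"yaw":0},{"grip":0,"xyz":[-7,-219,-30],"yaw":0},{"grip":0,"xyz":[-7,-219,-60],"yaw":0}]'
python3 -m crank '[{"grip":0,"xyz":[0,0,-20],"yaw":0},{"grip":0,"xyz":[0,0,-20],"yaw":0},{"grip":0,"xyz":[0,6,-20],"yaw":0}]'
```

```text
clock: 7.32
tcp_pos: [0.5296, -0.0017, 0.1518]
tool_rot: [0.001, 0.732, 0.682, 0.001]
contact_force: [-0.7, 0.4, -0.3]
grip_width: -0.0003
finger_force: 0.0
clock: 7.57
tcp_pos: [0.5276, 0.0057, 0.1307]
tool_rot: [-0.001, 0.731, 0.682, -0.002]
contact_force: [-0.6, -0.7, -0.1]
grip_width: -0.0002
finger_force: 0.0
```

```bash
python3 -m crank '[{"grip":0,"xyz":[0,12,5],"yaw":0},{"grip":0,"xyz":[1,21,6],"yaw":0},{"grip":0,"xyz":[2,31,7],"yaw":0},{"grip":0,"xyz":[2,41,6],"yaw":0},{"grip":0,"xyz":[3,51,3],"yaw":0},{"grip":0,"xyz":[4,62,-1],"yaw":0},{"grip":0,"xyz":[4,71,-6],"yaw":0},{"grip":0,"xyz":[5,80,-14],"yaw":0}]'
python3 -m crank '[{"grip":0,"xyz":[0,7,-9],"yaw":0},{"grip":0,"xyz":[1,11,-16],"yaw":0},{"grip":0,"xyz":[1,14,-22],"yaw":0},{"grip":0,"xyz":[1,15,-25],"yaw":0}]'
```

```text
clock: 8.23
tcp_pos: [0.5343, 0.0873, 0.118]
tool_rot: [0.0, 0.731, 0.683, 0.0]
contact_force: [-0.4, -1.2, -0.1]
grip_width: -0.0002
finger_force: 0.2
clock: 8.57
tcp_pos: [0.5346, 0.1014, 0.0919]
tool_rot: [-0.0, 0.731, 0.683, -0.001]
contact_force: [-0.5, -0.4, -0.0]
grip_width: 0.0003
finger_force: 0.1
```

```bash
python3 -m crank '[{"grip":0,"xyz":[0,1,-3],"yaw":0},{"grip":0,"xyz":[0,1,-5],"yaw":0},{"grip":0,"xyz":[0,1,-7],"yaw":0},{"grip":0,"xyz":[0,2,-9],"yaw":0},{"grip":0,"xyz":[0,2,-11],"yaw":0},{"grip":0,"xyz":[0,2,-13],"yaw":0}]'
```

```text
clock: 9.07
tcp_pos: [0.5353, 0.1029, 0.0805]
tool_rot: [0.0, 0.731, 0.682, 0.0]
contact_force: [-0.6, 0.1, 0.3]
grip_width: -0.0005
finger_force: 0.0
```

```bash
python3 -m crank '[{"grip":0,"xyz":[0,0,-1],"yaw":0},{"grip":0,"xyz":[0,0,-2],"yaw":0},{"grip":0,"xyz":[0,0,-2],"yaw":0}]'
```

```text
clock: 9.32
tcp_pos: [0.5352, 0.1029, 0.0781]
tool_rot: [0.0, 0.731, 0.683, -0.0]
contact_force: [-0.3, -0.9, -0.0]
grip_width: 0.0
finger_force: 0.0
```

```bash
python3 -m crank '[{"grip":0,"xyz":[0,0,-1],"yaw":0},{"grip":0,"xyz":[0,0,-2],"yaw":0},{"grip":0,"xyz":[0,0,-3],"yaw":0},{"grip":0,"xyz":[0,0,-3],"yaw":0}]'
python3 - <<'E'
from geo import *
C=cams();im=C["scene"]["image"][165:315,190:390,::-1]
cv2.imwrite("pics/s3.png",cv2.resize(im,None,fx=4,fy=4,interpolation=cv2.INTER_CUBIC))
E
```

```text
clock: 9.65
tcp_pos: [0.5357, 0.103, 0.0768]
tool_rot: [0.0, 0.731, 0.683, 0.0]
contact_force: [-5.3, -2.1, 20.6]
grip_width: -0.0001
finger_force: 10.2
```

View pics/s3.png

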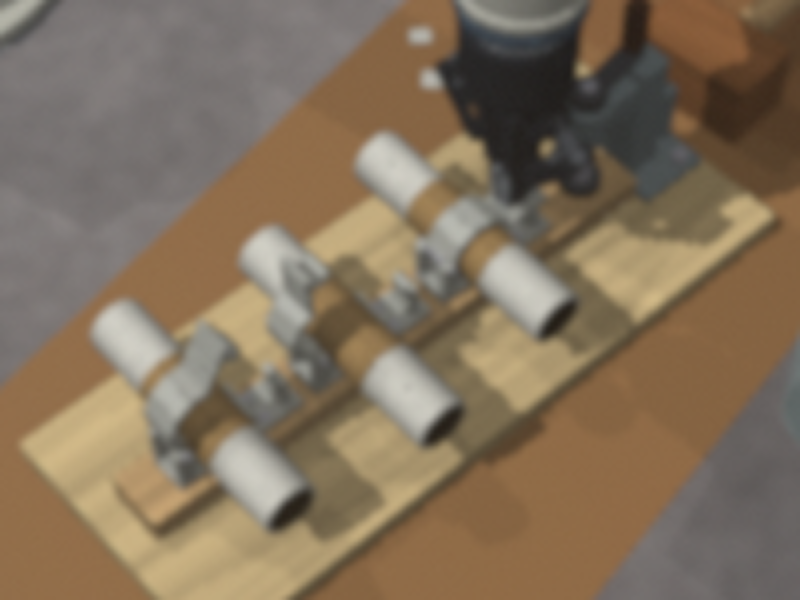

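Strap 3 lies over its tube at (455,225) and pushes back with 20 N at its shut height. Next is strap 2.

```bash
python3 -m crank '[{"grip":0,"xyz":[0,0,40],"yaw":0},{"grip":0,"xyz":[0,0,80],"yaw":0},{"grip":0,"xyz":[-1,-10,118],"yaw":0},{"grip":0,"xyz":[-4,-50,120],"yaw":0},{"grip":0,"xyz":[-6,-90,120],"yaw":0},{"grip":0,"xyz":[-8,-130,120],"yaw":0},{"grip":0,"xyz":[-11,-170,120],"yaw":0},{"grip":0,"xyz":[-14,-212,120],"yaw":0}]'
python3 -m crank '[{"grip":0,"xyz":[0,0,0],"yaw":0},{"grip":0,"xyz":[0,0,-30],"yaw":0},{"grip":0,"xyz":[0,0,-55],"yaw":0},{"grip":0,"xyz":[0,0,-63],"yaw":0},{"grip":0,"xyz":[0,4,-63],"yaw":0},{"grip":0,"xyz":[0,4,-63],"yaw":0}]'
```

```text
clock: 10.42
tcp_pos: [0.5208, -0.11, 0.1955]
tool_rot: [0.0, 0.731, 0.683, 0.0]
contact_force: [0.8, -1.0, 0.6]
grip_width: -0.0001
finger_force: 0.0
clock: 10.92
tcp_pos: [0.5212, -0.1037, 0.1325]
tool_rot: [-0.0, 0.731, 0.683, -0.0]
contact_force: [-0.3, -0.2, 0.3]
grip_width: -0.0001
finger_force: 0.0
```

```bash
python3 -m crank '[{"grip":0,"xyz":[1,13,4],"yaw":0},{"grip":0,"xyz":[2,23,5],"yaw":0},{"grip":0,"xyz":[2,33,6],"yaw":0},{"grip":0,"xyz":[3,43,5],"yaw":0},{"grip":0,"xyz":[4,54,2],"yaw":0},{"grip":0,"xyz":[4,64,-2],"yaw":0},{"grip":0,"xyz":[5,73,-7],"yaw":0},{"grip":0,"xyz":[6,82,-15],"yaw":0}]'
python3 -m crank '[{"grip":0,"xyz":[0,7,-9],"yaw":0},{"grip":0,"xyz":[0,11,-16],"yaw":0},{"grip":0,"xyz":[1,14,-22],"yaw":0},{"grip":0,"xyz":[1,16,-26],"yaw":0},{"grip":0,"xyz":[1,17,-28],"yaw":0},{"grip":0,"xyz":[1,18,-30],"yaw":0},{"grip":0,"xyz":[1,18,-32],"yaw":0},{"grip":0,"xyz":[1,18,-34],"yaw":0}]'
python3 -m crank '[{"grip":0,"xyz":[0,0,-2],"yaw":0},{"grip":0,"xyz":[0,0,-4],"yaw":0},{"grip":0,"xyz":[0,0,-6],"yaw":0},{"grip":0,"xyz":[0,0,-7],"yaw":0},{"grip":0,"xyz":[0,0,-7],"yaw":0}]'
```

```text
clock: 11.58
tcp_pos: [0.5274, -0.0213, 0.117]
tool_rot: [0.0, 0.731, 0.683, 0.0]
contact_force: [0.3, -0.6, -0.1]
grip_width: 0.0
finger_force: 0.3
clock: 12.25
tcp_pos: [0.5282, -0.005, 0.0836]
tool_rot: [0.0, 0.731, 0.683, -0.0]
contact_force: [-2.3, -0.3, 5.2]
grip_width: -0.0001
finger_force: 2.6
clock: 12.67
tcp_pos: [0.5286, -0.0046, 0.0771]
tool_rot: [0.0, 0.731, 0.683, 0.0]
contact_force: [-3.9, -0.2, 15.7]
grip_width: -0.0
finger_force: 7.7
```

Strap 2 also pushes back at its shut height (z 0.077, 16 N). Next is strap 1.

```bash
python3 -m crank '[{"grip":0,"xyz":[0,0,40],"yaw":0},{"grip":0,"xyz":[0,0,80],"yaw":0},{"grip":0,"xyz":[-1,-10,118],"yaw":0},{"grip":0,"xyz":[-4,-50,120],"yaw":0},{"grip":0,"xyz":[-6,-90,120],"yaw":0},{"grip":0,"xyz":[-8,-130,120],"yaw":0},{"grip":0,"xyz":[-11,-170,120],"yaw":0},{"grip":0,"xyz":[-14,-212,120],"yaw":0}]'
python3 -m crank '[{"grip":0,"xyz":[0,0,0],"yaw":0},{"grip":0,"xyz":[0,0,-30],"yaw":0},{"grip":0,"xyz":[0,0,-55],"yaw":0},{"grip":0,"xyz":[0,0,-63],"yaw":0},{"grip":0,"xyz":[0,4,-63],"yaw":0},{"grip":0,"xyz":[0,4,-63],"yaw":0}]'
```

```text
clock: 13.33
tcp_pos: [0.5139, -0.2177, 0.1963]
tool_rot: [0.0, 0.731, 0.683, 0.0]
contact_force: [1.8, 0.3, 0.9]
grip_width: 0.0002
finger_force: 0.0
clock: 13.83
tcp_pos: [0.5142, -0.2114, 0.1334]
tool_rot: [-0.0, 0.731, 0.683, -0.0]
contact_force: [-0.5, -0.1, 1.1]
grip_width: 0.0002
finger_force: 0.0
```

```bash
python3 -m crank '[{"grip":0,"xyz":[1,13,4],"yaw":0},{"grip":0,"xyz":[2,23,5],"yaw":0},{"grip":0,"xyz":[2,33,6],"yaw":0},{"grip":0,"xyz":[3,43,5],"yaw":0},{"grip":0,"xyz":[4,54,2],"yaw":0},{"grip":0,"xyz":[4,64,-2],"yaw":0},{"grip":0,"xyz":[5,73,-7],"yaw":0},{"grip":0,"xyz":[6,82,-15],"yaw":0}]'
python3 -m crank '[{"grip":0,"xyz":[0,7,-9],"yaw":0},{"grip":0,"xyz":[0,11,-16],"yaw":0},{"grip":0,"xyz":[1,14,-22],"yaw":0},{"grip":0,"xyz":[1,16,-26],"yaw":0},{"grip":0,"xyz":[1,17,-28],"yaw":0},{"grip":0,"xyz":[1,18,-30],"yaw":0},{"grip":0,"xyz":[1,18,-32],"yaw":0},{"grip":0,"xyz":[1,18,-34],"yaw":0}]'
python3 -m crank '[{"grip":0,"xyz":[0,0,-2],"yaw":0},{"grip":0,"xyz":[0,0,-4],"yaw":0},{"grip":0,"xyz":[0,0,-6],"yaw":0},{"grip":0,"xyz":[0,0,-7],"yaw":0},{"grip":0,"xyz":[0,0,-7],"yaw":0}]'
```

```text
clock: 14.5
tcp_pos: [0.5204, -0.129, 0.118]
tool_rot: [0.0, 0.731, 0.683, 0.0]
contact_force: [0.5, -0.6, 0.1]
grip_width: 0.0003
finger_force: 0.3
clock: 15.17
tcp_pos: [0.5213, -0.1125, 0.0849]
tool_rot: [0.0, 0.731, 0.682, -0.0]
contact_force: [-2.4, 0.4, 7.0]
grip_width: -0.0002
finger_force: 3.4
clock: 15.58
tcp_pos: [0.5215, -0.1123, 0.0776]
tool_rot: [0.0, 0.731, 0.683, 0.0]
contact_force: [-1.8, 0.4, 8.3]
grip_width: 0.0003
finger_force: 3.7
```

```bash
python3 -m crank '[{"grip":0,"xyz":[0,0,-1],"yaw":0},{"grip":0,"xyz":[0,0,-2],"yaw":0},{"grip":0,"xyz":[0,0,-2],"yaw":0}]'
python3 -m crank '[{"grip":0,"xyz":[0,0,40],"yaw":0},{"grip":0,"xyz":[0,0,80],"yaw":0},{"grip":0,"xyz":[0,0,120],"yaw":0},{"grip":0,"xyz":[-15,-35,140],"yaw":0},{"grip":0,"xyz":[-30,-70,150],"yaw":0},{"grip":0,"xyz":[-45,-105,150],"yaw":0},{"grip":0,"xyz":[-60,-140,150],"yaw":0},{"grip":0,"xyz":[-60,-140,150],"yaw":0}]'
python3 - <<'E'
from geo import *
C=cams()
a=C["scene"]["image"][165:315,190:390,::-1];b=C["top"]["image"][160:310,175:375,::-1]
cv2.imwrite("pics/f.png",cv2.resize(a,None,fx=4,fy=4,interpolation=cv2.INTER_CUBIC))
cv2.imwrite("pics/f2.png",cv2.resize(b,None,fx=4,fy=4,interpolation=cv2.INTER_CUBIC))
E
```

```text
clock: 15.83
tcp_pos: [0.5219, -0.1123, 0.0767]
tool_rot: [0.0, 0.731, 0.683, 0.0]
contact_force: [-5.7, 0.9, 22.3]
grip_width: -0.0
finger_force: 10.7
clock: 16.5
tcp_pos: [0.4592, -0.257, 0.2257]
tool_rot: [0.001, 0.732, 0.682, -0.001]
contact_force: [0.2, -0.4, 0.1]
grip_width: 0.0004
finger_force: 0.0
```

View pics/f.png

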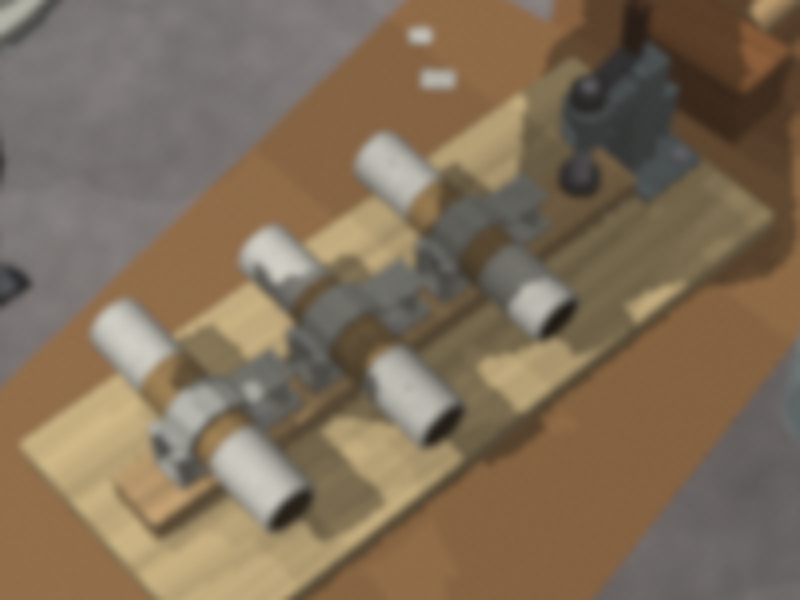

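View pics/f2.png

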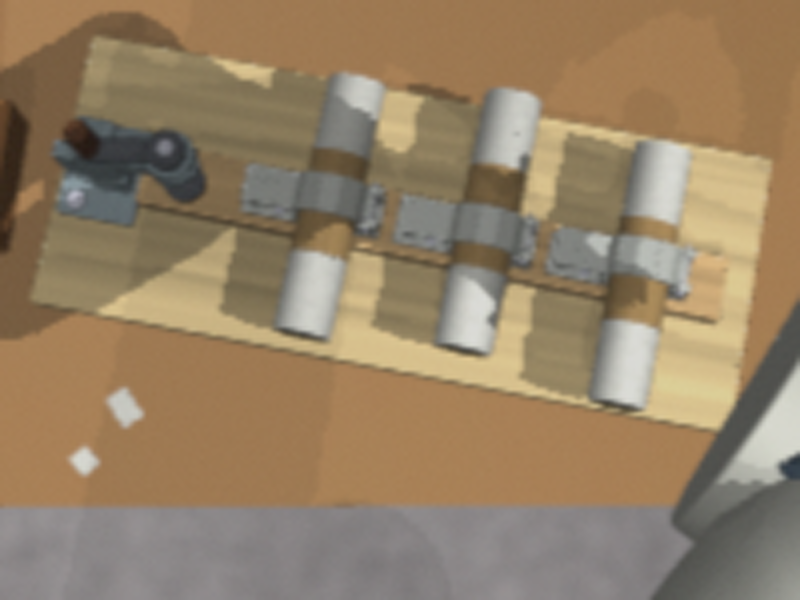

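Both views show all three straps flat over their tubes, with the tabs at top crop (272,190), (425,220), (580,252). The tubes and lath have not moved, and the crank points along +y. I'm handing in.

```bash
python3 -c "
from cell import robot
print(robot.hand_in())"
```

```text
the job is handed in; nothing more can be done
None
```

I handed the job in with the clamp wound down onto the lath and all three straps pressed shut over their tubes; the tubes, lath and bystanders look unmoved, but no verdict came back.

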